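Put the carver's honing stones back in their holders

TASK

Honing is done: put the four small loose grey honing stones near the front of the table away, each in its own wooden holder, the one whose recess has the shape and length of that stone, so that it lies flat on the bottom of the recess and is let go. The big bench stone is already in its holder; leave the wooden wedge where it lies.

Things in the scene. Friction and masses are not known exactly. Their poses are not given: they have to be found in the camera images.
- long_stone_center (a point): The long honing stone, dark grey, loose on the table: a plain rectangular bar 36 x 100 mm, long side along its y axis, 22 mm high; point at its centre, 11 mm above its underside; z up.
- short_stone_center (a point): The short honing stone, dark grey, loose on the table: a plain rectangular bar 36 x 62 mm, long side along its y axis, 22 mm high; point at its centre, 11 mm above its underside; z up.
- round_stone_center (a point): The round honing stone, dark grey, loose on the table: a round puck 56 mm across, 22 mm high; point at its centre, 11 mm above its underside; z up.
- slip_stone_center (a point): The slip honing stone, dark grey, loose on the table: a narrow bar with half-round ends, 24 x 90 mm, long side along its y axis, 22 mm high; point at its centre, 11 mm above its underside; z up.
- long_seat (a point): Wooden holder of the long stone, fixed to the table: board 64 x 128 mm; rectangular recess 44 x 108 mm at its floor, long side along y. Board 14 mm high, recess 6 mm deep with a 3 mm bevelled rim; point at the centre of the recess floor, 8 mm above the table; axes along the sides of the board, z up. The seated stone stands 16 mm proud of the board, its centre 11 mm above this point.
- short_seat (a point): Wooden holder of the short stone, fixed to the table: board 64 x 90 mm; rectangular recess 44 x 70 mm, long side along y. Board 14 mm high, recess 6 mm deep with a 3 mm bevelled rim; point at the centre of the recess floor, 8 mm above the table; axes along the sides of the board, z up. The seated stone stands 16 mm proud of the board, its centre 11 mm above this point.
- round_seat (a point): Wooden holder of the round stone, fixed to the table: board 84 x 84 mm; round recess 64 mm across. Board 14 mm high, recess 6 mm deep with a 3 mm bevelled rim; point at the centre of the recess floor, 8 mm above the table; axes along the sides of the board, z up. The seated stone stands 16 mm proud of the board, its centre 11 mm above this point.
- slip_seat (a point): Wooden holder of the slip stone, fixed to the table: board 52 x 118 mm; narrow recess 32 x 98 mm with slanted (octagon-like) ends, long side along y. Board 14 mm high, recess 6 mm deep with a 3 mm bevelled rim; point at the centre of the recess floor, 8 mm above the table; axes along the sides of the board, z up. The seated stone stands 16 mm proud of the board, its centre 11 mm above this point.
- wedge_center (a point): A loose light brown wedge, 32 x 110 x 22 mm, long side along y, tapering in height; not a stone. Point at its middle, 11 mm above its underside.

How it is judged:
At the end, for the whole second after the job is handed in: Each of the four stones is at rest in its own holder: its centre within 9 mm sideways of the recess centre and not more than 2.5 mm higher than fully down, flat within 0.07 rad and, for the three long ones, along the recess within 0.2 rad (either way round) (horizontal distance between long_stone_center and long_seat below 0.009 m and z of long_stone_center in the frame of long_seat between 0.008 and 0.0135 m and angle between the z axis of long_stone_center and the z axis of long_seat, either way round below 0.07 rad and linear speed of each of long_stone, short_stone, round_stone, slip_stone below 0.02 m/s and angle between the y axis of long_stone_center and the y axis of long_seat, either way round below 0.2 rad and horizontal distance between short_stone_center and short_seat below 0.009 m and z of short_stone_center in the frame of short_seat between 0.008 and 0.0135 m and angle between the z axis of short_stone_center and the z axis of short_seat, either way round below 0.07 rad and angle between the y axis of short_stone_center and the y axis of short_seat, either way round below 0.2 rad and horizontal distance between round_stone_center and round_seat below 0.009 m and z of round_stone_center in the frame of round_seat between 0.008 and 0.0135 m and angle between the z axis of round_stone_center and the z axis of round_seat, either way round below 0.07 rad and horizontal distance between slip_stone_center and slip_seat below 0.009 m and z of slip_stone_center in the frame of slip_seat between 0.008 and 0.0135 m and angle between the z axis of slip_stone_center and the z axis of slip_seat, either way round below 0.07 rad and angle between the y axis of slip_stone_center and the y axis of slip_seat, either way round below 0.2 rad); the robot touches nothing.
It fails at once if the wooden wedge is moved more than 30 mm (distance of wedge_center from where it was at the start of the episode above 0.03 m).
It also fails if it takes over 93 s, if anything falls off the work surface, if the arm or the gripper's body presses on something with over 40 N, if the wrist force passes 120 N, or if a joint passes its speed limit or range.

ROBOT

A 6-joint arm with a two-finger parallel gripper is mounted at the origin on a cart in front of the work surface, level with it; the furniture and walls round the work are solid. World frame = base frame: x ahead of the robot, y to its left, z up, the work surface at z = 0. Lengths are in m, angles in rad, forces in N, time in s.
With the tool pointing down it reaches from about 0.35 to 0.775 m from the base axis. Payload 5.5 kg.
Tool frame: the origin (TCP) lies at the very end of the fingers, on their centre line; the grasp point (between the pads) lies 19 mm behind it; z points along the fingers, y is the line along which they close (so a half turn about z gives the same grasp; the last joint's range is limited). The gripper opens to 85 mm and grips with 20 to 120 N. Pads are 22 mm wide; open, the fingers measure 114 mm over their backs; the gripper's body (76 mm by 85 mm) begins 54 mm behind the grasp point. The pads swing forward as they close: fully open they stand 13 mm farther back than shut.
Start: joints at [-1.486, 0.313, 0.046, 1.304, 0, 1.431], TCP at [0.128, -0.561, 0.231] pointing down, gripper open.
Joint ranges: [-2.76, 2.76], [-0.86, 1.69], [-1.03, 1.26], [-2.2, 2.34], [-1.47, 1.5], [-3.14, 3.14]. Speed limits (rad/s): [2.57, 2.57, 3.14, 3.14, 3.14, 3.14].

INTERFACE

Orientations are given as a unit quaternion [w, x, y, z].
In Python, from workcell import get_state, read_camera, calibration, hand_in gives the robot as it stands.
- The arm moves only by the tool drive_tool, never from a script. Its argument "deltas" is a list that holds one entry, the list of rows, each a list of 7 numbers: the closure in counts, from 0 (fully open) to 255 (shut), then the shift along the tool's x, y, z in m, then the turn, a rotation vector about the tool's x, y, z in degrees. A call has 1 to 12 rows; each row is the pose to reach, as a shift and turn from the pose commanded when the call began, along the tool's axes at that moment; what a row does not reach only later rows make up. A row lasts 1/8 s, in which the tool goes at most 62.5 mm and 10.7 degrees, less where a joint would pass 70% of its speed; a pose out of reach is approached as far as the arm can. A call with a gripper value outside its range is refused whole. The fingers move at their own pace and stop on an object; "newtons" is the grip in N (left out, the last holds). Time passes only in rows, so rows that repeat a pose let the fingers close. It gives the time, the measured TCP pose, the force, the opening and the grip force at its end, in the units of the state.
- get_state(): the state, without advancing time (a new reading comes with each control period).
- read_camera(name): name is "scene" or "top" or "wrist"; returns (picture, depth): 400x640x3 uint8, red, green, blue; 400x640 float32, m along the optical axis (not along the pixel's ray), 0 where there is no reading.
- calibration(name): a dict with "mtx" (3x3 intrinsics, pixels), "world_from_camera" (4x4, takes a point from camera to world coordinates). Camera axes: x right, y up, looking along -z (the intrinsics and any distortion apply to the point x, -y, -z); pixel columns grow to the right and rows downward; lengths in m; the calibration is good to about 2 mm. The wrist camera is an equidistant fisheye: a pixel r from the principal point sees the ray r / f radians off the axis. A picture is of the moment at which its call begins: read the wrist's pose just before it. calibration takes no time and is no camera call; for the wrist camera it gives the pose at the moment of the call.
- hand_in(): hands the job in; it is judged then, once.
The state is a dict: "clock": time; "joint_pos": joint angles; "qvel": joint speeds; "tau": joint torques, N m; "tcp_pos": TCP position; "orientation": TCP orientation; "wrist_force": force on the tool from outside, world axes, zero at the start; "ft_torque": the same for the moment, N m; "finger_gap": finger opening in m; "grip_force": force on a finger pad.
Only numpy, scipy, OpenCV 4.12 (cv2) and the standard library are available. Lean on these libraries where they do the work, as an engineer would, in place of code of your own. Each camera call takes 0.05 s, during which the arm holds its last target. There are 200 camera calls.

## Working session

There is one attempt and no reset: what is moved stays moved. The work goes in short steps, Python scripts to look and compute and a tool call to move; the robot and the scene stay as the last step left them, time stands still between calls to the robot, and variables do not carry over. Pictures are saved under pics/ and viewed, at most 14 in all, crops included, and the job is handed in when it is done.

Besides the shell and the picture viewer there is one more tool, called as name([rows], argument=value, ...), one row to a line, values as JSON. drive_tool: Moves the arm, as the interface text tells. Its arguments: {"type":"object","properties":{"deltas":{"type":"array","items":{"type":"array","items":{"type":"array","items":{"type":"number"}}}},"newtons":{"type":"number"}},"required":["deltas"]}

```bash
mkdir -p pics; ls
python3 - <<'E'
from workcell import *
import cv2,numpy as np
s=get_state();print(s)
for n in("top","scene"):
    c,d=read_camera(n);np.savez(f"{n}0.npz",c=c,d=d);cv2.imwrite(f"pics/{n}0.png",c[:,:,::-1]);k=calibration(n);print(n,k)
E
```

```text
pics
{'clock': 0.0, 'joint_pos': array([-1.48562448e+00,  3.14005797e-01,  4.49941390e-02,  1.30359612e+00,
       -1.02687829e-05,  1.43120342e+00]), 'qvel': array([-3.81448211e-04, -1.22372769e-03, -7.49034968e-04, -9.97922469e-04,
        2.82469070e-04, -8.99300125e-05]), 'tau': array([-8.88169488e-04, -4.80626678e+01,  2.98531938e+01,  1.94831577e-02,
       -1.82934150e-04,  4.87270853e-06]), 'tcp_pos': array([ 0.1281027 , -0.56003327,  0.230412  ]), 'orientation': array([-9.05529225e-04,  9.93691336e-01,  1.12145923e-01,  1.95097193e-05]), 'wrist_force': array([-0.13550217,  0.01822675, -0.45724415]), 'ft_torque': array([-0.01611537,  0.02348733, -0.04062607]), 'grip_force': 0.0, 'finger_gap': 0.08533221153509304}
top {'mtx': array([[465.90453991,   0.        , 318.63153712],
       [  0.        , 465.90453991, 202.6705248 ],
       [  0.        ,   0.        ,   1.        ]]), 'world_from_camera': array([[ 0.0272092 ,  0.9882415 , -0.15046059,  0.36745045],
       [-0.99959814,  0.02570124, -0.01195816,  0.12657684],
       [-0.00795053,  0.1507255 ,  0.98854368,  1.12180517],
       [ 0.        ,  0.        ,  0.        ,  1.        ]])}
scene {'mtx': array([[445.55366897,   0.        , 317.40551129],
       [  0.        , 445.55366897, 193.25961642],
       [  0.        ,   0.        ,   1.        ]]), 'world_from_camera': array([[-0.62526094,  0.48951513, -0.60780235, -0.05422771],
       [-0.78041366, -0.39399912,  0.48550923,  0.5975182 ],
       [-0.00180948,  0.77790722,  0.62837655,  0.65206517],
       [ 0.        ,  0.        ,  0.        ,  1.        ]])}
```

View pics/top0.png

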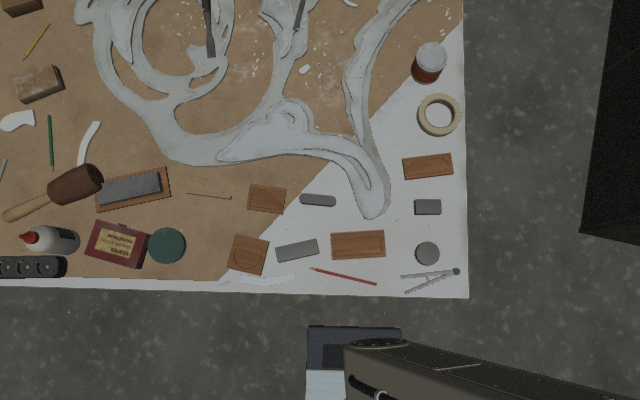

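View pics/scene0.png

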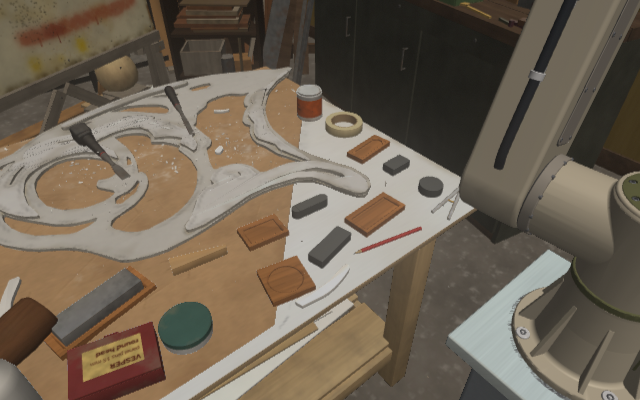

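The top view shows the slip stone (318,200), short stone (427,207), long stone (297,250) and round stone (427,253). The holders are at (267,198), (427,166), (358,245) and (248,253), and the wedge is at (208,195).

```bash
cat > h.py <<'E'
import numpy as np,cv2
from workcell import *
def ray(name,uv,z,k=None):
    k=k or calibration(name);M=k["mtx"];T=k["world_from_camera"]
    uv=np.atleast_2d(uv).astype(float)
    p=np.c_[(uv[:,0]-M[0,2])/M[0,0],-(uv[:,1]-M[1,2])/M[1,1],-np.ones(len(uv))]@T[:3,:3].T
    return T[:3,3]+p*((z-T[2,3])/p[:,2])[:,None]
def heights(name,d):
    k=calibration(name);v,u=np.indices(d.shape);M=k["mtx"];T=k["world_from_camera"]
    P=np.stack([(u-M[0,2])/M[0,0]*d,-(v-M[1,2])/M[1,1]*d,-d],-1)
    return P@T[:3,:3].T+T[:3,3]
E
python3 - <<'E'
from h import *
f=np.load("top0.npz");c,d=f["c"],f["d"];P=heights("top",d)
for n,(u,v) in dict(slip=(318,200),short=(427,207),long=(297,250),round=(427,253),Hshort=(267,198),Hslip=(427,166),Hlong=(358,245),Hround=(248,253),tbl=(390,220),pad=(330,225),clamp=(375,195),wedge=(208,195)).items():
    print(n,c[v,u],np.round(P[v,u],3))
hsv=cv2.cvtColor(c,cv2.COLOR_RGB2HSV)
grey=((hsv[:,:,1]<70)&(hsv[:,:,2]<125)).astype(np.uint8)
brown=((hsv[:,:,1]>100)&(hsv[:,:,0]<20)&(hsv[:,:,2]<190)).astype(np.uint8)
for nm,m,z in(("grey",grey,.022),("brown",brown,.014)):
    m[:140]=0;m[300:]=0;m[:,:190]=0;m[:,465:]=0
    for q in cv2.findContours(m,0,2)[0]:
        if cv2.contourArea(q)<150:continue
        w=ray("top",q[:,0,:],z)[:,:2]
        r=cv2.minAreaRect((w*1000).astype(np.float32));x,y,_,_=cv2.boundingRect(q)
        print(nm,(x,y),np.round(r[0],1),np.round(r[1],1),round(r[2],1))
I=cv2.resize(c[140:300,190:470],(800,457),interpolation=cv2.INTER_CUBIC);cv2.imwrite("pics/crop.png",I[:,:,::-1])
E
```

```text
slip [86 87 83] [0.541 0.142 0.022]
short [84 86 82] [ 0.532 -0.119  0.018]
long [97 97 95] [0.421 0.188 0.022]
round [91 91 89] [ 0.422 -0.117  0.024]
Hshort [97 72 51] [0.545 0.265 0.009]
Hslip [101  73  51] [ 0.634 -0.122  0.009]
Hlong [112  83  60] [0.437 0.043 0.007]
Hround [97 70 48] [0.411 0.304 0.012]
tbl [154 158 155] [ 0.5   -0.033  0.002]
pad [152 154 155] [ 0.484  0.111 -0.001]
clamp [149 152 156] [0.557 0.006 0.021]
wedge [120 101  79] [0.547 0.406 0.021]
grey (190, 291) [318.9 115.7] [ 18.2 635. ] 1.6
grey (401, 268) [ 359.  -126.8] [ 42.8 136.8] 9.1
grey (414, 241) [ 421.8 -116.4] [55.6 59.1] 18.5
grey (275, 238) [420.4 188.3] [ 37.9 101.4] 14.4
grey (413, 199) [ 532.4 -118.5] [36.1 66.4] 1.5
grey (299, 193) [542.1 144. ] [87.6 27.7] 85.7
grey (190, 153) [626.2 249.7] [402.4  75.7] 81.8
grey (348, 140) [677.5  25.8] [88.2 41.3] 48.7
brown (226, 234) [408.8 305.6] [83.7 81.9] 77.8
brown (331, 231) [438.1  44.7] [ 61.4 125.8] 5.1
brown (246, 183) [543.8 267.7] [89.1 63.7] 83.5
brown (403, 154) [ 632.9 -122.5] [ 51.6 117.1] 8.4
```

View pics/crop.png

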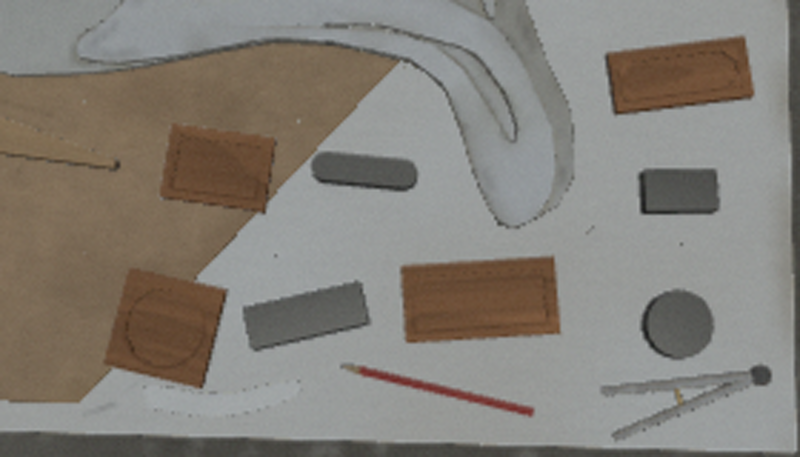

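The crop confirms the layout: rectangular recess at right-top with cut corners (slip seat), the others as listed, and fitted sizes match the given ones within ~3 mm. The sides of the stones account for the excess.

```bash
cat > go.py <<'E'
# usage: go.py x y z psi  [x y z psi ...]  -> shift (mm) and turn (deg) from the present pose, tool axes
import sys,numpy as np
from workcell import get_state
s=get_state();w,x,y,z=s["orientation"];p=s["tcp_pos"]
psi=2*np.arctan2(y,x);c,n=np.cos(psi),np.sin(psi)
print("now",np.round(p,4),"psi",round(np.degrees(psi),1),"j6",round(s["joint_pos"][5],2),"t",round(s["clock"],2),"gap",round(s["finger_gap"],4))
a=np.array(sys.argv[1:],float).reshape(-1,4)
for t in a:
    d=t[:3]-p
    print(np.round([c*d[0]+n*d[1],n*d[0]-c*d[1],-d[2]],4),"turn",round(-((t[3]-np.degrees(psi)+180)%360-180),1),"dist rows",round(np.linalg.norm(d)/.0625,1))
E
python3 go.py .532 -.1205 .13 91.5
```

```text
now [ 0.1281 -0.5601  0.2305] psi 12.9 j6 1.43 t 0.1 gap 0.0852
[ 0.4917 -0.3385  0.1005] turn -78.6 dist rows 9.7
```

drive_tool([
  [[0, 0.4917, -0.3385, 0.1005, 0, 0, -78.6], [0, 0.4917, -0.3385, 0.1005, 0, 0, -78.6], [0, 0.4917, -0.3385, 0.1005, 0, 0, -78.6], [0, 0.4917, -0.3385, 0.1005, 0, 0, -78.6], [0, 0.4917, -0.3385, 0.1005, 0, 0, -78.6], [0, 0.4917, -0.3385, 0.1005, 0, 0, -78.6], [0, 0.4917, -0.3385, 0.1005, 0, 0, -78.6], [0, 0.4917, -0.3385, 0.1005, 0, 0, -78.6], [0, 0.4917, -0.3385, 0.1005, 0, 0, -78.6], [0, 0.4917, -0.3385, 0.1005, 0, 0, -78.6], [0, 0.4917, -0.3385, 0.1005, 0, 0, -78.6], [0, 0.4917, -0.3385, 0.1005, 0, 0, -78.6]],
], newtons=40)

```text
clock: 1.6
tcp_pos: [0.5315, -0.1209, 0.1304]
orientation: [-0.0, 0.698, 0.716, -0.0]
wrist_force: [-1.0, -0.7, -0.1]
finger_gap: 0.0853
grip_force: 0.0
```

```bash
python3 go.py .532 -.1205 .13 91.5 .532 -.1205 .008 91.5
python3 - <<'E'
from h import *
k=calibration("wrist");c,d=read_camera("wrist");cv2.imwrite("pics/w1.png",c[:,:,::-1]);print(k)
E
```

```text
now [ 0.5315 -0.1209  0.1304] psi 91.5 j6 1.17 t 1.6 gap 0.0853
[0.0004 0.0006 0.0004] turn 0.0 dist rows 0.0
[0.0004 0.0006 0.1224] turn 0.0 dist rows 2.0
{'mtx': array([[309.70691629,   0.        , 317.38098571],
       [  0.        , 309.70691629, 198.88695671],
       [  0.        ,   0.        ,   1.        ]]), 'world_from_camera': array([[ 0.99964456, -0.02606594, -0.00559603,  0.52907823],
       [ 0.02660094,  0.96126443,  0.2743412 , -0.05021285],
       [-0.00177169, -0.27439255,  0.96161613,  0.27251582],
       [ 0.        ,  0.        ,  0.        ,  1.        ]])}
```

View pics/w1.png

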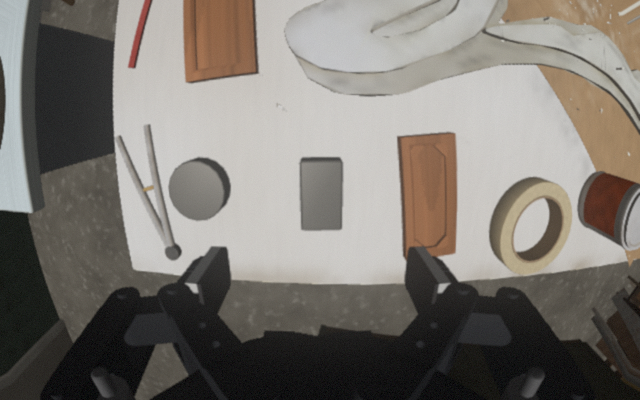

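The wrist view shows the short stone at (321,193), the slip seat at (428,195) and the round stone at (198,188), all clear of the fingers. I'll measure those three here as a cross-check.

```bash
cat >> h.py <<'E'
def wray(uv,z,k):
    M=k["mtx"];T=k["world_from_camera"];q=np.atleast_2d(uv).astype(float)-M[:2,2]
    r=np.linalg.norm(q,axis=1)+1e-9;th=r/M[0,0];s=np.sin(th)/r
    p=np.c_[q[:,0]*s,-q[:,1]*s,-np.cos(th)]@T[:3,:3].T
    return T[:3,3]+p*((z-T[2,3])/p[:,2])[:,None]
def wmeasure(c,k,zg=.022,zb=.014,vmax=245):
    hsv=cv2.cvtColor(c,cv2.COLOR_RGB2HSV);H,S,V=[hsv[:,:,i] for i in range(3)]
    for nm,m,z in(("grey",(S<60)&(V<140)&(V>70),zg),("brown",(S>100)&(H<20)&(V<190),zb)):
        m=m.astype(np.uint8);m[vmax:]=0
        for q in cv2.findContours(cv2.morphologyEx(m,2,np.ones((3,3))),0,2)[0]:
            if not 1200<cv2.contourArea(q)<15000:continue
            w=wray(q[:,0,:],z,k)[:,:2]*1000;r=cv2.minAreaRect(w.astype(np.float32))
            a=r[2]-90 if r[1][0]>r[1][1] else r[2]
            print(nm,cv2.boundingRect(q),"xy",np.round(r[0],1),"size",np.round(sorted(r[1]),1),"rot",round(a,1))
E
python3 - <<'E'
from h import *
c=cv2.imread("pics/w1.png")[:,:,::-1].copy();wmeasure(c,calibration("wrist"),vmax=258)
E
```

```text
grey (169, 159, 56, 61) xy [ 423.  -117.3] size [54.2 54.8] rot -46.4
grey (300, 157, 43, 73) xy [ 533.3 -118.1] size [35.1 62.8] rot 1.5
grey (28, 153, 102, 105) xy [ 252.9 -146. ] size [108.1 182.7] rot -83.1
grey (41, 0, 78, 41) xy [280.3  66.7] size [ 40.  132.9] rot 71.0
brown (584, 173, 49, 63) xy [ 896.7 -114.6] size [80.6 99. ] rot 74.1
brown (401, 134, 55, 122) xy [ 633.2 -122.1] size [ 51.2 116.8] rot 8.7
brown (184, 0, 72, 82) xy [441.5  20.1] size [63.2 78.4] rot 4.8
```

Both cameras agree within 2 mm. I'll descend on the short stone and grip it.

drive_tool([
  [[0, 0.002, 0.001, 0.06, 0, 0, 0], [0, 0.002, 0.001, 0.1, 0, 0, 0], [0, 0.002, 0.001, 0.1224, 0, 0, 0], [0, 0.002, 0.001, 0.1224, 0, 0, 0], [255, 0.002, 0.001, 0.1224, 0, 0, 0], [255, 0.002, 0.001, 0.1224, 0, 0, 0], [255, 0.002, 0.001, 0.1224, 0, 0, 0], [255, 0.002, 0.001, 0.1224, 0, 0, 0], [255, 0.002, 0.001, 0.1224, 0, 0, 0], [255, 0.002, 0.001, 0.1224, 0, 0, 0]],
], newtons=40)

```text
clock: 2.9
tcp_pos: [0.534, -0.1194, 0.0098]
orientation: [0.001, 0.698, 0.716, 0.0]
wrist_force: [-0.6, -0.5, 5.4]
finger_gap: 0.0351
grip_force: 40.9
```

```bash
python3 go.py .533 -.119 .11 91.5 .544 .268 .11 83.5
```

```text
now [ 0.534  -0.1194  0.0098] psi 91.5 j6 1.18 t 2.9 gap 0.0351
[ 0.0005 -0.001  -0.1002] turn -0.0 dist rows 1.6
[ 0.3871  0.02   -0.1002] turn 8.0 dist rows 6.4
```

drive_tool([
  [[255, 0.002, 0, -0.06, 0, 0, 0], [255, 0.002, 0, -0.1, 0, 0, 0], [255, 0.387, 0.02, -0.1, 0, 0, 8], [255, 0.387, 0.02, -0.1, 0, 0, 8], [255, 0.387, 0.02, -0.1, 0, 0, 8], [255, 0.387, 0.02, -0.1, 0, 0, 8], [255, 0.387, 0.02, -0.1, 0, 0, 8], [255, 0.387, 0.02, -0.1, 0, 0, 8], [255, 0.387, 0.02, -0.1, 0, 0, 8], [255, 0.387, 0.02, -0.1, 0, 0, 8], [255, 0.387, 0.02, -0.1, 0, 0, 8]],
])

```text
clock: 4.28
tcp_pos: [0.5429, 0.2669, 0.1083]
orientation: [0.0, 0.747, 0.665, -0.0]
wrist_force: [0.3, -0.7, -0.9]
finger_gap: 0.0348
grip_force: 40.8
```

```bash
python3 go.py .544 .268 .017 83.5
python3 - <<'E'
from h import *
k=calibration("wrist");c,d=read_camera("wrist");cv2.imwrite("pics/w2.png",c[:,:,::-1]);wmeasure(c,k,zg=.117,vmax=300)
E
```

```text
now [0.5429 0.2669 0.1083] psi 83.4 j6 2.01 t 4.28 gap 0.0348
[0.0012 0.001  0.0913] turn -0.1 dist rows 1.5
grey (278, 203, 78, 97) xy [542.7 271.8] size [36.4 52. ] rot -6.1
grey (0, 72, 106, 195) xy [387.2 330.7] size [ 95.  105.3] rot 8.6
grey (7, 0, 70, 64) xy [395.9 421.4] size [36.5 83.6] rot 65.5
brown (279, 143, 83, 74) xy [546.3 284.8] size [59.1 63.9] rot 83.5
brown (120, 125, 88, 100) xy [411.4 307.4] size [83.6 88. ] rot 78.1
```

View pics/w2.png

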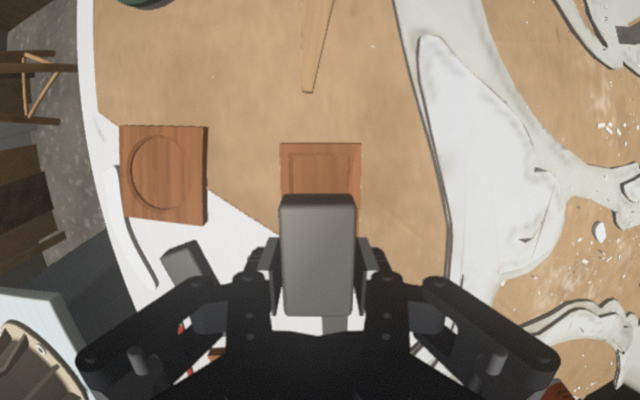

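The view shows the short stone held level, (278–356, 195–318), above its seat (280–362, 143). The seat's far edge puts its centre at about (0.5445, 0.269), which agrees with the top camera. I'll lower the stone.

drive_tool([
  [[255, 0.002, 0.001, 0.05, 0, 0, 0], [255, 0.002, 0.001, 0.075, 0, 0, 0], [255, 0.002, 0.001, 0.084, 0, 0, 0], [255, 0.002, 0.001, 0.089, 0, 0, 0], [255, 0.002, 0.001, 0.09, 0, 0, 0]],
])

```text
clock: 4.95
tcp_pos: [0.5451, 0.2701, 0.0192]
orientation: [0.0, 0.746, 0.665, 0.001]
wrist_force: [-0.9, -0.6, -1.1]
finger_gap: 0.035
grip_force: 40.7
```

drive_tool([
  [[255, 0, 0, 0.001, 0, 0, 0], [110, 0, 0, 0.001, 0, 0, 0], [110, 0, 0, 0.001, 0, 0, 0], [110, 0, 0, 0.001, 0, 0, 0], [110, 0, 0, -0.05, 0, 0, 0], [0, 0, 0, -0.09, 0, 0, 0]],
])

```text
clock: 5.7
tcp_pos: [0.5442, 0.2704, 0.1097]
orientation: [0.0, 0.746, 0.666, 0.0]
wrist_force: [1.2, -0.0, 0.4]
finger_gap: 0.0652
grip_force: 0.0
```

```bash
python3 go.py .544 .144 .11 85.7
python3 - <<'E'
from h import *
k=calibration("wrist");c,d=read_camera("wrist");cv2.imwrite("pics/w3.png",c[:,:,::-1]);wmeasure(c,k,zg=.030,vmax=300)
E
```

```text
now [0.5442 0.2704 0.1097] psi 83.5 j6 2.01 t 5.7 gap 0.0652
[-0.1256  0.0141 -0.0003] turn -2.2 dist rows 2.0
grey (296, 167, 46, 78) xy [544.1 271.4] size [34.6 60.9] rot -6.5
grey (0, 73, 107, 194) xy [280.8 328.8] size [157.9 174.3] rot 8.8
grey (7, 0, 71, 65) xy [295.6 479.2] size [ 61.7 140. ] rot 65.6
brown (278, 147, 83, 107) xy [544.7 269.8] size [64.  89.6] rot -6.6
brown (120, 129, 88, 99) xy [411.6 307.4] size [83.7 88.3] rot 78.3
```

Stone 1 is seated within 2 mm. Next is the slip stone.

drive_tool([
  [[0, -0.126, 0.014, 0, 0, 0, -2.2], [0, -0.126, 0.014, 0, 0, 0, -2.2], [0, -0.126, 0.014, 0, 0, 0, -2.2], [0, -0.126, 0.014, 0, 0, 0, -2.2], [0, -0.126, 0.014, 0, 0, 0, -2.2]],
])

```text
clock: 6.38
tcp_pos: [0.5439, 0.1447, 0.1083]
orientation: [-0.0, 0.733, 0.681, 0.0]
wrist_force: [-0.1, -0.5, -0.7]
finger_gap: 0.0853
grip_force: 0.0
```

```bash
python3 go.py .544 .144 .009 85.7
python3 - <<'E'
from h import *
k=calibration("wrist");c,d=read_camera("wrist");wmeasure(c,k,vmax=300)
E
```

```text
now [0.5439 0.1447 0.1083] psi 85.8 j6 1.76 t 6.38 gap 0.0853
[-0.0007  0.0002  0.0993] turn 0.1 dist rows 1.6
grey (304, 145, 30, 112) xy [544.  146.5] size [22.6 90.1] rot -3.6
grey (131, 100, 73, 123) xy [422.  189.5] size [35.2 98.5] rot 14.5
grey (28, 31, 66, 165) xy [296.6 254.1] size [ 88.5 159.1] rot -0.0
grey (416, 0, 38, 284) xy [637.8 182.1] size [ 32.2 241. ] rot 0.8
grey (280, 0, 52, 81) xy [543.7 271.7] size [35.7 62.6] rot -6.0
brown (264, 0, 88, 104) xy [544.1 266.1] size [64.1 83.8] rot -6.9
brown (104, 0, 95, 78) xy [410.5 300.4] size [73.  88.4] rot 76.7
```

drive_tool([
  [[0, 0.001, 0, 0.06, 0, 0, 0], [0, 0.001, 0, 0.09, 0, 0, 0], [0, 0.001, 0, 0.1, 0, 0, 0], [0, 0.001, 0, 0.1, 0, 0, 0], [255, 0.001, 0, 0.1, 0, 0, 0], [255, 0.001, 0, 0.1, 0, 0, 0], [255, 0.001, 0, 0.1, 0, 0, 0], [255, 0.001, 0, 0.1, 0, 0, 0], [255, 0.001, 0, 0.1, 0, 0, 0], [255, 0.001, 0, 0.1, 0, 0, 0], [255, 0.001, 0, 0.04, 0, 0, 0], [255, 0.001, 0, 0, 0, 0, 0]],
], newtons=40)

```text
clock: 7.92
tcp_pos: [0.544, 0.1445, 0.1099]
orientation: [0.0, 0.733, 0.68, 0.0]
wrist_force: [1.3, 0.7, -1.6]
finger_gap: 0.023
grip_force: 40.0
```

```bash
python3 go.py .633 -.122 .11 98.5
```

```text
now [0.544  0.1445 0.1099] psi 85.7 j6 1.76 t 7.92 gap 0.023
[-2.590e-01  1.088e-01 -1.000e-04] turn -12.8 dist rows 4.5
```

drive_tool([
  [[255, -0.259, 0.109, 0, 0, 0, -12.8], [255, -0.259, 0.109, 0, 0, 0, -12.8], [255, -0.259, 0.109, 0, 0, 0, -12.8], [255, -0.259, 0.109, 0, 0, 0, -12.8], [255, -0.259, 0.109, 0, 0, 0, -12.8], [255, -0.259, 0.109, 0, 0, 0, -12.8], [255, -0.259, 0.109, 0, 0, 0, -12.8], [255, -0.259, 0.109, 0, 0, 0, -12.8]],
])

```text
clock: 8.93
tcp_pos: [0.6325, -0.1206, 0.1082]
orientation: [-0.0, 0.652, 0.758, -0.0]
wrist_force: [-0.4, -0.0, -0.8]
finger_gap: 0.023
grip_force: 39.9
```

```bash
python3 go.py .633 -.122 .019 98.5
python3 - <<'E'
from h import *
k=calibration("wrist");c,d=read_camera("wrist");cv2.imwrite("pics/w4.png",c[:,:,::-1]);wmeasure(c,k,zg=.122,vmax=340)
E
```

```text
now [ 0.6325 -0.1206  0.1082] psi 98.6 j6 1.11 t 8.93 gap 0.023
[-0.0015  0.0003  0.0892] turn 0.1 dist rows 1.4
grey (488, 261, 147, 79) xy [ 823.8 -145.8] size [ 63.8 171. ] rot -75.5
grey (285, 172, 66, 163) xy [ 629.6 -118.3] size [34.1 86.5] rot 11.6
grey (5, 132, 194, 208) xy [ 460.7 -141.6] size [142.5 177.3] rot -49.4
grey (65, 103, 49, 115) xy [508.  -83.9] size [33.4 62.9] rot 7.6
brown (530, 201, 66, 75) xy [ 890.8 -112.5] size [83.6 85.5] rot 69.2
brown (288, 131, 65, 105) xy [ 631.9 -105.8] size [49.7 84.9] rot 8.8
brown (96, 0, 62, 63) xy [442.7  12. ] size [62.4 63.4] rot -85.3
```

View pics/w4.png

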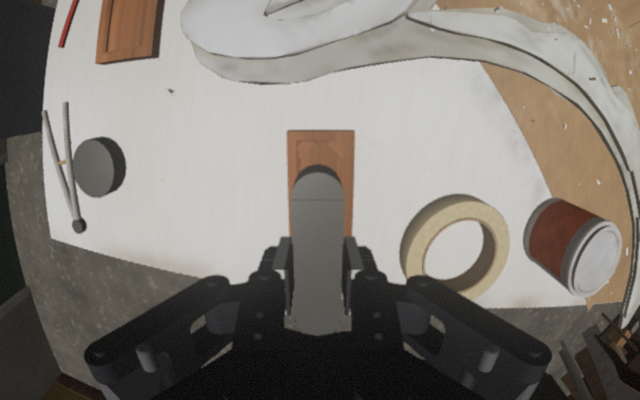

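The slip stone is held straight, (292–345, 165–335), over its seat (288–355, 131), and the tape and jar are clear. I'll lower and release.

drive_tool([
  [[255, -0.001, 0, 0.05, 0, 0, 0], [255, -0.001, 0, 0.075, 0, 0, 0], [255, -0.001, 0, 0.084, 0, 0, 0], [255, -0.001, 0, 0.089, 0, 0, 0], [255, -0.001, 0, 0.09, 0, 0, 0], [255, -0.001, 0, 0.09, 0, 0, 0]],
])

```text
clock: 9.72
tcp_pos: [0.6341, -0.1232, 0.0196]
orientation: [0.001, 0.653, 0.757, 0.0]
wrist_force: [-0.1, -0.4, -0.9]
finger_gap: 0.0225
grip_force: 39.9
```

drive_tool([
  [[255, 0, 0, 0.002, 0, 0, 0], [255, 0, 0, 0.003, 0, 0, 0], [150, 0, 0, 0.003, 0, 0, 0], [150, 0, 0, 0.003, 0, 0, 0], [150, 0, 0, 0.003, 0, 0, 0], [150, 0, 0, -0.05, 0, 0, 0], [0, 0, 0, -0.09, 0, 0, 0], [0, 0, 0, -0.09, 0, 0, 0]],
])

```text
clock: 10.72
tcp_pos: [0.636, -0.1239, 0.1126]
orientation: [0.004, 0.653, 0.757, 0.001]
wrist_force: [0.4, 0.3, -0.7]
finger_gap: 0.0702
grip_force: 0.0
```

```bash
python3 go.py .423 -.1175 .12 90
python3 - <<'E'
from h import *
k=calibration("wrist");c,d=read_camera("wrist");cv2.imwrite("pics/w5.png",c[:,:,::-1]);wmeasure(c,k,zg=.030,vmax=300)
E
```

```text
now [ 0.636  -0.1239  0.1126] psi 98.5 j6 1.11 t 10.72 gap 0.0702
[ 0.0377 -0.2097 -0.0074] turn 8.5 dist rows 3.4
grey (298, 144, 33, 114) xy [ 633.2 -121.5] size [23.5 90.3] rot 8.8
grey (3, 131, 197, 169) xy [ 385.1 -169.1] size [200.3 281.1] rot -71.7
grey (64, 99, 49, 130) xy [ 425.5 -118.7] size [ 62.2 125.2] rot 2.2
brown (525, 195, 65, 74) xy [ 889.7 -112.4] size [82.6 82.6] rot -20.8
brown (284, 126, 64, 137) xy [ 634.2 -121.6] size [ 49.9 116. ] rot 8.6
brown (95, 0, 61, 60) xy [442.8  11. ] size [60.3 63.5] rot -85.4
```

View pics/w5.png

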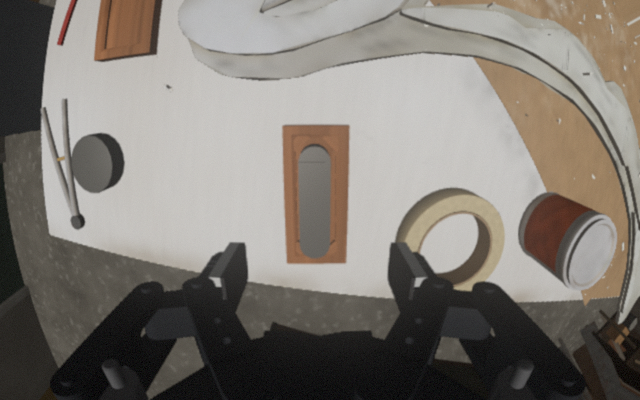

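The slip stone lies inside its recess (315,200), centred within 1 mm. Next is the puck; I'll turn the fingers to stay clear of the dividers beside it.

drive_tool([
  [[0, 0.0377, -0.2097, -0.0074, 0, 0, 68.5], [0, 0.0377, -0.2097, -0.0074, 0, 0, 68.5], [0, 0.0377, -0.2097, -0.0074, 0, 0, 68.5], [0, 0.0377, -0.2097, -0.0074, 0, 0, 68.5], [0, 0.0377, -0.2097, -0.0074, 0, 0, 68.5], [0, 0.0377, -0.2097, -0.0074, 0, 0, 68.5], [0, 0.0377, -0.2097, -0.0074, 0, 0, 68.5], [0, 0.0377, -0.2097, -0.0074, 0, 0, 68.5], [0, 0.0377, -0.2097, -0.0074, 0, 0, 68.5]],
])

```text
clock: 11.9
tcp_pos: [0.4197, -0.1163, 0.115]
orientation: [-0.0, 0.966, 0.259, -0.001]
wrist_force: [0.4, 0.1, 0.1]
finger_gap: 0.0855
grip_force: 0.0
```

```bash
python3 go.py .423 -.1175 .005 30
python3 - <<'E'
from h import *
k=calibration("wrist");c,d=read_camera("wrist");cv2.imwrite("pics/w6.png",c[:,:,::-1]);wmeasure(c,k,vmax=300)
E
```

```text
now [ 0.4197 -0.1163  0.115 ] psi 30.1 j6 2.16 t 11.9 gap 0.0855
[0.0023 0.0027 0.11  ] turn 0.1 dist rows 1.8
grey (0, 106, 220, 194) xy [258.5  99.3] size [157.2 327.7] rot 1.3
grey (27, 35, 63, 38) xy [421.1 187. ] size [35.  98.8] rot 14.4
brown (103, 36, 139, 112) xy [438.7  44.6] size [ 62.2 126.6] rot 5.1
brown (0, 0, 41, 82) xy [413.5 310.2] size [ 88.6 124. ] rot -12.2
```

View pics/w6.png

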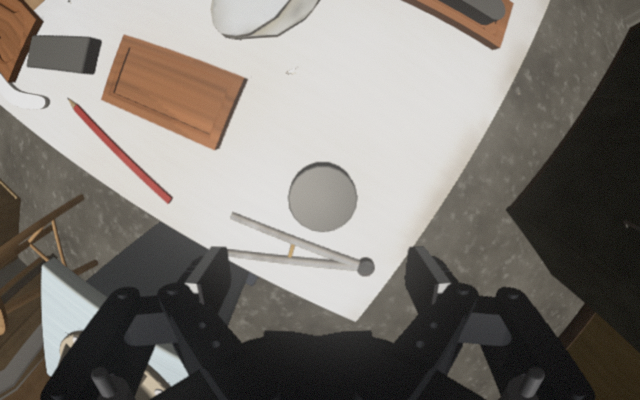

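The puck is at (322,196), and the dividers (230–370, 212–267) lie just outside the fingers' footprint. I'll go down and grip.

drive_tool([
  [[0, 0.0025, 0.0028, 0.06, 0, 0, 0], [0, 0.0025, 0.0028, 0.1, 0, 0, 0], [0, 0.0025, 0.0028, 0.111, 0, 0, 0], [0, 0.0025, 0.0028, 0.111, 0, 0, 0], [255, 0.0025, 0.0028, 0.111, 0, 0, 0], [255, 0.0025, 0.0028, 0.111, 0, 0, 0], [255, 0.0025, 0.0028, 0.111, 0, 0, 0], [255, 0.0025, 0.0028, 0.111, 0, 0, 0], [255, 0.0025, 0.0028, 0.111, 0, 0, 0]],
], newtons=40)

```text
clock: 13.08
tcp_pos: [0.4252, -0.1184, 0.0067]
orientation: [0.001, 0.966, 0.259, 0.001]
wrist_force: [-1.5, 1.2, 8.2]
finger_gap: 0.0538
grip_force: 40.7
```

```bash
python3 go.py .423 -.1175 .11 30 .41 .306 .11 75
```

```text
now [ 0.4252 -0.1184  0.0067] psi 30.0 j6 2.16 t 13.07 gap 0.0538
[-0.0014 -0.0018 -0.1033] turn -0.0 dist rows 1.7
[ 0.199  -0.3751 -0.1033] turn -45.0 dist rows 7.0
```

drive_tool([
  [[255, 0, 0, -0.06, 0, 0, 0], [255, 0, 0, -0.103, 0, 0, 0], [255, 0.199, -0.375, -0.103, 0, 0, -45], [255, 0.199, -0.375, -0.103, 0, 0, -45], [255, 0.199, -0.375, -0.103, 0, 0, -45], [255, 0.199, -0.375, -0.103, 0, 0, -45], [255, 0.199, -0.375, -0.103, 0, 0, -45], [255, 0.199, -0.375, -0.103, 0, 0, -45], [255, 0.199, -0.375, -0.103, 0, 0, -45], [255, 0.199, -0.375, -0.103, 0, 0, -45], [255, 0.199, -0.375, -0.103, 0, 0, -45], [255, 0.199, -0.375, -0.103, 0, 0, -45]],
])

```text
clock: 14.58
tcp_pos: [0.4088, 0.3053, 0.108]
orientation: [0.0, 0.794, 0.608, -0.0]
wrist_force: [0.9, -0.5, -1.5]
finger_gap: 0.0536
grip_force: 44.2
```

```bash
python3 go.py .4095 .3065 .018 75
python3 - <<'E'
from h import *
k=calibration("wrist");c,d=read_camera("wrist");cv2.imwrite("pics/w7.png",c[:,:,::-1]);wmeasure(c,k,zg=.125,vmax=340)
E
```

```text
now [0.4088 0.3053 0.108 ] psi 74.9 j6 2.32 t 14.57 gap 0.0536
[0.0013 0.0004 0.09  ] turn -0.1 dist rows 1.4
grey (260, 211, 122, 125) xy [414.6 301.6] size [53.5 71.7] rot 51.4
grey (460, 168, 43, 74) xy [490.3 316. ] size [23.9 34.6] rot -5.9
grey (522, 50, 47, 280) xy [537.2 300.3] size [ 23.9 166. ] rot -0.7
brown (0, 187, 67, 62) xy [ 57.8 381.8] size [ 49.1 193. ] rot -88.1
brown (439, 147, 70, 106) xy [541.9 270.5] size [69.1 91.6] rot -6.2
brown (263, 145, 109, 90) xy [410.8 312.8] size [74.4 83.2] rot 78.0
```

View pics/w7.png

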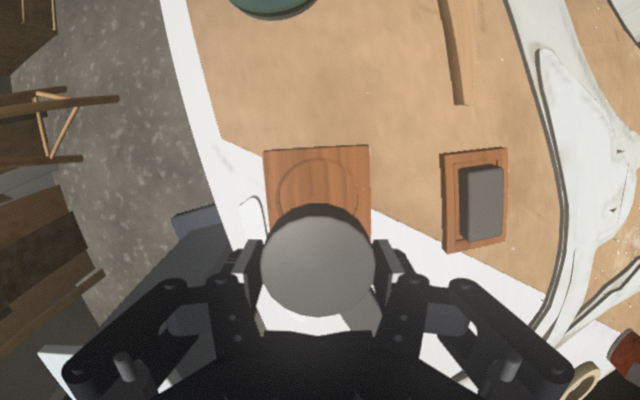

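The puck is held at (317,262) over its board (263–370, 145). The short stone sits in its seat at right, and the board's far edge agrees with the target within 1 mm.

drive_tool([
  [[255, 0.001, 0, 0.05, 0, 0, 0], [255, 0.001, 0, 0.075, 0, 0, 0], [255, 0.001, 0, 0.085, 0, 0, 0], [255, 0.001, 0, 0.09, 0, 0, 0], [255, 0.001, 0, 0.0915, 0, 0, 0], [255, 0.001, 0, 0.0915, 0, 0, 0]],
])

```text
clock: 15.38
tcp_pos: [0.4098, 0.3078, 0.0171]
orientation: [0.0, 0.793, 0.609, 0.001]
wrist_force: [-0.1, 0.4, -0.6]
finger_gap: 0.0537
grip_force: 44.2
```

drive_tool([
  [[255, 0, 0, 0.002, 0, 0, 0], [255, 0, 0, 0.002, 0, 0, 0], [50, 0, 0, 0.002, 0, 0, 0], [50, 0, 0, 0.002, 0, 0, 0], [50, 0, 0, 0.002, 0, 0, 0], [0, 0, 0, -0.05, 0, 0, 0], [0, 0, 0, -0.09, 0, 0, 0], [0, 0, 0, -0.09, 0, 0, 0]],
])

```text
clock: 16.38
tcp_pos: [0.4114, 0.3088, 0.1096]
orientation: [0.001, 0.793, 0.609, 0.003]
wrist_force: [0.2, 0.6, -0.7]
finger_gap: 0.0854
grip_force: 0.0
```

```bash
python3 go.py .4215 .1885 .11 104.4
python3 - <<'E'
from h import *
k=calibration("wrist");c,d=read_camera("wrist");cv2.imwrite("pics/w8.png",c[:,:,::-1]);wmeasure(c,k,zg=.030,vmax=300)
E
```

```text
now [0.4114 0.3088 0.1096] psi 75.0 j6 2.32 t 16.38 gap 0.0854
[-0.1136  0.0409 -0.0004] turn -29.4 dist rows 1.9
grey (457, 172, 42, 74) xy [539.6 272.3] size [41.  61.1] rot -6.2
brown (0, 191, 64, 58) xy [ 59.5 384.3] size [ 48.8 187. ] rot -87.6
brown (436, 152, 69, 105) xy [542.1 270.5] size [68.7 91.8] rot -6.8
brown (261, 150, 107, 103) xy [409.6 308.3] size [83.1 83.8] rot -12.1
```

drive_tool([
  [[0, -0.1136, 0.041, 0, 0, 0, -29.4], [0, -0.1136, 0.041, 0, 0, 0, -29.4], [0, -0.1136, 0.041, 0, 0, 0, -29.4], [0, -0.1136, 0.041, 0, 0, 0, -29.4], [0, -0.1136, 0.041, 0, 0, 0, -29.4], [0, -0.1136, 0.041, 0, 0, 0, -29.4]],
])

```text
clock: 17.18
tcp_pos: [0.4189, 0.1878, 0.1059]
orientation: [-0.0, 0.613, 0.79, -0.0]
wrist_force: [0.2, -0.4, -1.5]
finger_gap: 0.0854
grip_force: 0.0
```

```bash
python3 go.py .4215 .1885 .009 104.4
python3 - <<'E'
from h import *
k=calibration("wrist");c,d=read_camera("wrist");cv2.imwrite("pics/w9.png",c[:,:,::-1]);wmeasure(c,k,vmax=300)
E
```

```text
now [0.4189 0.1878 0.1059] psi 104.4 j6 1.57 t 17.18 gap 0.0854
[0.     0.0026 0.0969] turn -0.0 dist rows 1.6
grey (114, 206, 86, 91) xy [295.8  96.2] size [ 37.8 145.5] rot -36.9
grey (300, 195, 44, 67) xy [425.8 170.5] size [34.  55.9] rot 14.3
grey (457, 108, 65, 83) xy [543.2 271.2] size [44.9 62.4] rot -6.3
grey (316, 13, 68, 74) xy [413.9 307.6] size [44.5 57.5] rot 2.5
grey (514, 0, 69, 290) xy [627.8 301.2] size [ 27.2 298.6] rot 6.1
brown (437, 85, 92, 124) xy [541.4 269.5] size [69.7 89.6] rot -6.5
brown (0, 4, 62, 49) xy [ 53.5 292.9] size [ 50.  163.6] rot 76.6
brown (272, 0, 144, 124) xy [409.6 307.1] size [83.  83.5] rot -12.0
```

View pics/w9.png

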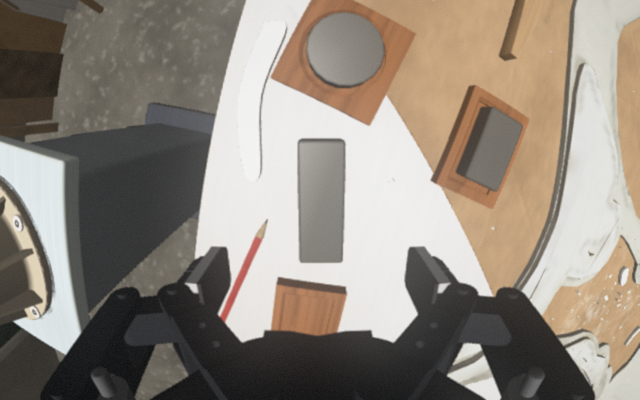

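The puck is in its recess (345,48). The long stone is at (321,200), with the pencil tip close at (265,222), so I'll approach with narrowed fingers.

drive_tool([
  [[80, 0.001, 0.0025, 0.03, 0, 0, 0], [80, 0.001, 0.0025, 0.06, 0, 0, 0], [80, 0.001, 0.0025, 0.09, 0, 0, 0], [80, 0.001, 0.0025, 0.098, 0, 0, 0], [80, 0.001, 0.0025, 0.098, 0, 0, 0], [255, 0.001, 0.0025, 0.098, 0, 0, 0], [255, 0.001, 0.0025, 0.098, 0, 0, 0], [255, 0.001, 0.0025, 0.098, 0, 0, 0], [255, 0.001, 0.0025, 0.098, 0, 0, 0], [255, 0.001, 0.0025, 0.098, 0, 0, 0], [255, 0.001, 0.0025, 0.098, 0, 0, 0]],
], newtons=50)

```text
clock: 18.6
tcp_pos: [0.4227, 0.1891, 0.0097]
orientation: [0.001, 0.613, 0.79, 0.001]
wrist_force: [-0.4, 0.0, 6.8]
finger_gap: 0.0346
grip_force: 51.2
```

```bash
python3 go.py .4385 .0445 .11 95.1
```

```text
now [0.4227 0.1891 0.0097] psi 104.4 j6 1.57 t 18.6 gap 0.0346
[-0.144  -0.0206 -0.1003] turn 9.3 dist rows 2.8
```

drive_tool([
  [[255, 0, 0, -0.06, 0, 0, 0], [255, 0, 0, -0.1, 0, 0, 0], [255, -0.144, -0.0205, -0.1, 0, 0, 9.3], [255, -0.144, -0.0205, -0.1, 0, 0, 9.3], [255, -0.144, -0.0205, -0.1, 0, 0, 9.3], [255, -0.144, -0.0205, -0.1, 0, 0, 9.3], [255, -0.144, -0.0205, -0.1, 0, 0, 9.3], [255, -0.144, -0.0205, -0.1, 0, 0, 9.3]],
])

```text
clock: 19.6
tcp_pos: [0.437, 0.0451, 0.1082]
orientation: [-0.0, 0.674, 0.738, -0.0]
wrist_force: [0.3, 0.3, -2.5]
finger_gap: 0.0347
grip_force: 51.4
```

```bash
python3 go.py .4385 .0445 .0185 95.1
python3 - <<'E'
from h import *
k=calibration("wrist");c,d=read_camera("wrist");cv2.imwrite("pics/w10.png",c[:,:,::-1]);wmeasure(c,k,zg=.12,vmax=340)
E
```

```text
now [0.437  0.0451 0.1082] psi 95.2 j6 1.4 t 19.6 gap 0.0347
[-0.0007  0.0014  0.0897] turn 0.1 dist rows 1.4
grey (257, 155, 101, 181) xy [430.1  49.5] size [46.9 96. ] rot 5.5
grey (498, 0, 67, 193) xy [543.4 143.3] size [ 21.3 113.4] rot -12.3
brown (280, 123, 82, 40) xy [434.4  93.2] size [30.3 61.8] rot -84.7
```

View pics/w10.png

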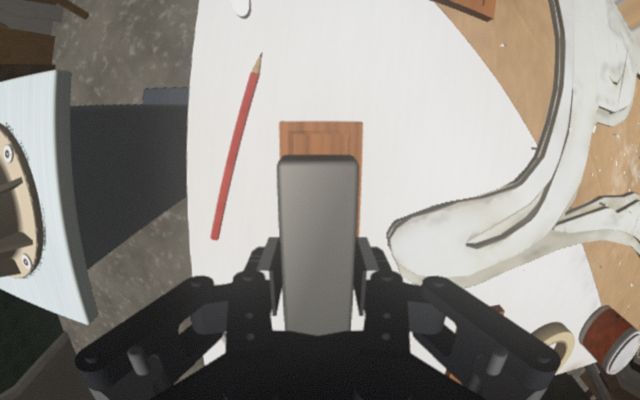

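The long stone is held level, (278–358, 155–335), above its board, whose far edge is at row 122. The computed seat centre (0.4388, 0.0445) matches the plan. I'll lower it.

drive_tool([
  [[255, -0.001, 0.001, 0.05, 0, 0, 0], [255, -0.001, 0.001, 0.075, 0, 0, 0], [255, -0.001, 0.001, 0.084, 0, 0, 0], [255, -0.001, 0.001, 0.089, 0, 0, 0], [255, -0.001, 0.001, 0.09, 0, 0, 0], [255, -0.001, 0.001, 0.09, 0, 0, 0]],
])

```text
clock: 20.4
tcp_pos: [0.4392, 0.0432, 0.019]
orientation: [0.001, 0.675, 0.738, 0.0]
wrist_force: [-0.3, -0.2, -1.4]
finger_gap: 0.0347
grip_force: 51.3
```

drive_tool([
  [[255, 0, 0, 0.0015, 0, 0, 0], [255, 0, 0, 0.0015, 0, 0, 0], [110, 0, 0, 0.0015, 0, 0, 0], [110, 0, 0, 0.0015, 0, 0, 0], [110, 0, 0, 0.0015, 0, 0, 0], [110, 0, 0, -0.05, 0, 0, 0], [110, 0, 0, -0.1, 0, 0, 0], [110, 0, -0.12, -0.2, 0, 0, 0], [110, 0, -0.12, -0.2, 0, 0, 0], [110, 0, -0.12, -0.2, 0, 0, 0], [110, 0, -0.12, -0.2, 0, 0, 0]],
])

```text
clock: 21.78
tcp_pos: [0.3188, 0.0325, 0.2197]
orientation: [0.002, 0.675, 0.738, 0.001]
wrist_force: [0.5, -0.4, 0.8]
finger_gap: 0.0487
grip_force: 0.0
```

Run:
```python
from h import *
k=calibration("wrist");c,d=read_camera("wrist");s,d=read_camera("scene");t,dt=read_camera("top")
cv2.imwrite("pics/fs.png",s[:,:,::-1]);cv2.imwrite("pics/ft.png",t[:,:,::-1])
print(get_state()["tcp_pos"])
wmeasure(c,k,zg=.030,vmax=320)
a=cv2.resize(s[130:310,220:460],(800,600));cv2.imwrite("pics/fsc.png",a[:,:,::-1])
```

```text
[0.31945299 0.0325843  0.21764143]
grey (69, 267, 89, 53) xy [  21.3 -189.5] size [107.  178.8] rot -89.5
grey (402, 134, 37, 85) xy [434.9  44.4] size [39.2 99. ] rot 5.2
grey (19, 114, 126, 139) xy [-5.  21.2] size [195.7 233.8] rot 40.3
brown (391, 120, 54, 104) xy [437.3  45.5] size [ 62.5 124.7] rot 4.9
```

View pics/fsc.png

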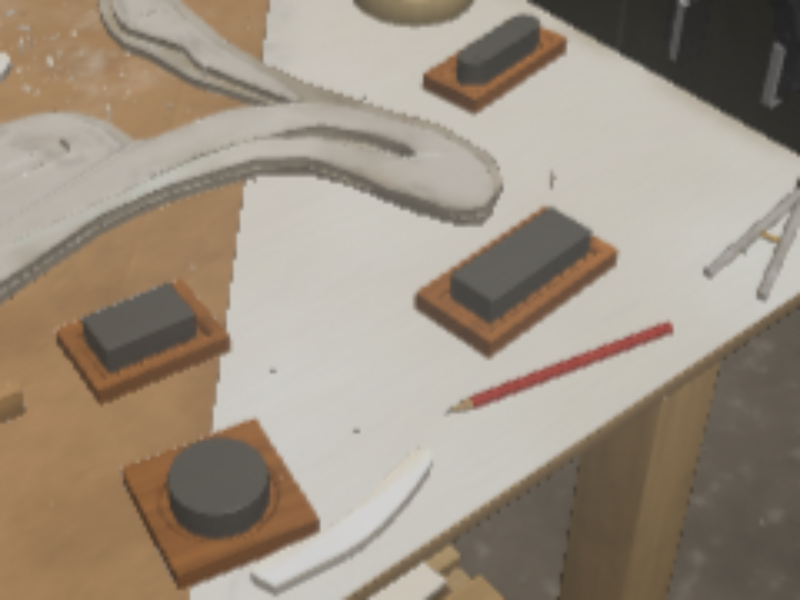

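View pics/ft.png

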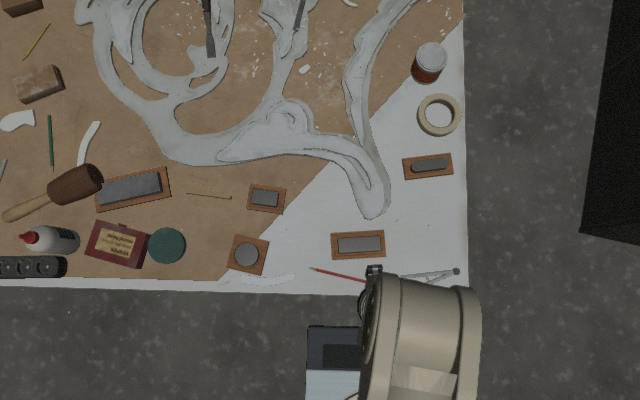

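Both views show all four stones standing in their holders (top view: slip (431,166), short (264,198), puck (246,254), long (360,244)), with the wedge unmoved. One numeric check of offsets and heights from the top image.

Run:
```python
from h import *
c=cv2.imread("pics/ft.png")[:,:,::-1].copy();c2,d=read_camera("top");P=heights("top",d)
hsv=cv2.cvtColor(c,cv2.COLOR_RGB2HSV);S,V=hsv[:,:,1],hsv[:,:,2]
for nm,(u,v),xy in(("long",(360,244),(438.5,44.5)),("short",(264,198),(544,268.5)),("round",(246,254),(409.5,307)),("slip",(431,166),(633,-122))):
    m=np.zeros(S.shape,np.uint8);m[v-25:v+25,u-32:u+32]=1
    n,lab,st,_=cv2.connectedComponentsWithStats((m&(S<70)&(V<140)).astype(np.uint8))
    i=lab[v,u];q=np.argwhere(lab==i)[:,::-1]
    w=ray("top",q,.030)[:,:2]*1000;r=cv2.minAreaRect(w.astype(np.float32))
    k=cv2.erode((lab==i).astype(np.uint8),np.ones((3,3)))>0
    A=np.c_[P[k][:,:2]-P[k][:,:2].mean(0),np.ones(k.sum())];f=np.linalg.lstsq(A,P[k][:,2],rcond=None)[0]
    print(nm,"off",np.round(np.array(r[0])-xy,1),"size",np.round(r[1],1),"rot",round(r[2],1),"z",round(f[2],4),"tilt",np.round(f[:2],3))
```

```text
long off [-0.8 -1.8] size [35.8 99.7] rot 5.1 z 0.0349 tilt [-2.746  0.179]
short off [-1.5  0. ] size [63.1 37.1] rot 83.8 z 0.0476 tilt [-4.654 -0.865]
round off [-2.4 -2.2] size [53.6 53.8] rot 2.7 z 0.0427 tilt [-0.935 -4.073]
slip off [-1.4 -0.9] size [27.3 90.9] rot 8.7 z 0.0342 tilt [-3.701 -0.297]
```

The offsets are all within 3 mm. The depth fit is spoiled by missing readings (zeros), so I'll redo it robustly.

Run:
```python
from h import *
D=[read_camera("top")[1] for _ in range(6)]
Ps=[heights("top",d) for d in D]
for nm,(u,v),ax in(("long",(360,244),(18,5)),("short",(264,198),(9,5)),("round",(246,254),(7,7)),("slip",(431,166),(14,3))):
    Q=np.concatenate([P[v-ax[1]:v+ax[1]+1,u-ax[0]:u+ax[0]+1].reshape(-1,3) for P in Ps])
    Q=Q[(Q[:,2]>.005)&(Q[:,2]<.05)];Q=Q[abs(Q[:,2]-np.median(Q[:,2]))<.008]
    A=np.c_[Q[:,:2]-Q[:,:2].mean(0),np.ones(len(Q))];f=np.linalg.lstsq(A,Q[:,2],rcond=None)[0]
    print(nm,len(Q),"z",round(f[2],4),"slope",np.round(f[:2],3),"sd",round(Q[:,2].std(),4))
```

```text
long 2431 z 0.0308 slope [-0.002 -0.002] sd 0.002
short 1246 z 0.0307 slope [ 0.    -0.008] sd 0.002
round 1345 z 0.0307 slope [-0.002 -0.005] sd 0.0021
slip 1140 z 0.0308 slope [0.022 0.01 ] sd 0.0022
```

All four tops are at 30–31 mm (fully down is 30 mm) and flat, so I'm handing in.

```bash
python3 -c "
from workcell import *
print(hand_in())"
```

```text
the job is handed in; nothing more can be done
None
```

I put all four stones away in their own holders, flat and released. In the last camera check each was within about 3 mm of its recess centre with its top at fully-down height. The wedge was left untouched, and I handed the job in at about 22 s of the 93 s allowed; the hand-in gave no verdict.

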